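# Load the film applicator and hold its sprung hood for threading

### The arm

A 7-joint arm with a two-finger parallel gripper is mounted at the origin on the work surface. World frame = base frame: x ahead of the robot, y to its left, z up, the work surface at z = 0. Lengths are in m, angles in rad, forces in N, time in s.
With the tool pointing down it reaches from about 0.4 to 0.85 m from the base axis. Payload 10.4 kg.
Tool frame: the origin (TCP) lies on the centre line of the jaws, within the pads' length; the fingertips stand 17 mm ahead of it and the grasp point (between the pads) lies 2 mm behind it; z points along the fingers, y is the line along which they close (so a half turn about z gives the same grasp; the last joint's range is limited). The gripper opens to 85 mm and grips with 20 to 120 N. Pads are 22 mm wide; open, the fingers measure 114 mm over their backs; the gripper's body (76 mm by 85 mm) begins 54 mm behind the grasp point. The pads swing forward as they close: fully open they stand 13 mm farther back than shut.
Start: joints at [-1.213, 0.332, -0.065, 1.46, 0.022, 1.35, -0.088], TCP at [0.232, 0.58, 0.248] pointing down, gripper open.
Joint ranges: [-2.6, 2.6], [-0.5, 2.12], [-1.47, 1.34], [0.16, 2.42], [-1.27, 4.41], [0.06, 2.06], [-2.6, 2.6]. Speed limits (rad/s): [2.22, 2.22, 2.79, 2.79, 3.14, 3.14, 3.14].

### API

Orientations are given as a unit quaternion [x, y, z, w].
In Python, from workcell import sensors, imaging, order, spotter gives the robot as it stands. The module is installed in compiled form; this text tells all that it offers.
- The arm moves only by the shell command python3 -m inch 'ROWS' [FORCE]. ROWS is JSON, a list that holds one entry, the list of rows, each a list of 7 numbers: the shift along the tool's x, y, z in m, then the turn, a rotation vector about the tool's x, y, z in rad, then the closure, from -1 (fully open) to 1 (shut). In form: [[[x, y, z, ax, ay, az, hand], ...]]. A call has 1 to 10 rows; each row is the pose to reach, as a shift and turn from the pose commanded when the call began, along the tool's axes at that moment; what a row does not reach only later rows make up. A row lasts 1/10 s, in which the tool goes at most 50 mm and 8.59 degrees, less where a joint would pass 70% of its speed; a pose out of reach is approached as far as the arm can. A call with a gripper value outside its range is refused whole. The fingers move at their own pace and stop on an object; FORCE is the grip in N (left out, the last holds). Time passes only in rows, so rows that repeat a pose let the fingers close. It gives the time, the measured TCP pose, the force, the opening and the grip force at its end, in the units of the state.
- sensors.get_obs(): the state, without advancing time (a new reading comes with each control period).
- imaging.camera(name): name is "scene" or "top"; returns the picture (384x512x3 uint8, blue, green, red); there is no depth.
- imaging.calibration(name): a dict with "mtx" (3x3 intrinsics, pixels), "D" ([k1, k2, p1, p2, k3] as OpenCV has them; the pictures are not rectified), "R" (3x3) and "t" (3): a world point X has camera coordinates R X + t. Camera axes: x right, y down, z forward; pixel columns grow to the right and rows downward; lengths in m; the calibration is good to about 2 mm. A picture is of the moment at which its call begins. calibration takes no time and is no camera call.
- order.hand_in(): hands the job in; it is judged then, once.
Trained networks look in the newest picture that a camera, given by its name, has taken for a name from the list of things; names that differ only in an ending like _2 or _b are one class to them, and where a whole thing is asked for, a point or a joint stands for the part that bears it (a point fixed in the world has none). Each returns a list of dicts, best first, with "conf" (0 to 1); they miss things now and then, are a little off and sometimes report something else, mostly with a low value. They report only what shows in the picture. A call takes as long as a camera call. They do not tell look-alikes from the thing itself.
- spotter.look_for(label, camera): "pixel" ([column, row] in pixels, amid what is visible of it).
The state is a dict: "clock": time; "joint_pos": joint angles; "joint_velocities": joint speeds; "tau": joint torques, N m; "position": TCP position; "ee_rot": TCP orientation; "ft_force": force on the tool from outside, world axes, zero at the start; "torque": the same for the moment, N m; "grip_width": opening from 0.0 (shut) to 1.0 (fully open); "grasp_force": force on a finger pad.
Only numpy, scipy, OpenCV 4.12 (cv2) and the standard library are available. Lean on these libraries where they do the work, as an engineer would, in place of code of your own. Each camera call takes 0.05 s, during which the arm holds its last target. There are 200 camera calls.

### The job

Slip the full blue film roll over the upright unwind spindle until it sits right down on the black brake disc, and let go of it. Then lift the clear hood of the film applicator past its balance point, where the gas strut takes over its weight, but do not let it fly up to its stop; ease it back and finish still holding it with the gripper, steady and just below the balance point, where it would sink shut if you let go, so that I can thread the film under it. Leave the other roll, the bare core, the tools, the bottle and the plate tray where they are.

Things in the scene. Friction and masses are not known exactly. Their poses are not given: they have to be found in the camera images.
- blue_roll: the roll to mount: bright blue film on a brown cardboard core, a plain tube standing on end, 58 mm across, 50 mm tall, bore 28 mm right through, about 0.11 kg. It stands on the table beside a white roll and a bare core, in any order. Origin: centre of its underside; z up along the bore. Either way up will do
- blue_roll_mid (a point): centre of the blue roll, on its axis, 25 mm above its underside
- unwind: unwind unit, fixed to the table: aluminium plate 100 x 100 x 12 mm; on it a black brake disc 72 mm across, 8 mm thick (its top 20 mm above the table); from this a steel spindle 24 mm in diameter rises to 88 mm above the table, the last 12 mm tapering to a 10 mm tip. Origin: on the spindle axis at table height; z up. Its place varies
- spindle_mid (a point): point on the spindle axis, 45 mm above the table (25 mm above the brake disc): the centre of a fully seated roll lies here
- applicator: film applicator, fixed to the table: aluminium base plate 300 x 300 x 12 mm, upright rollers and a camera under a clear hood 190 mm deep, 240 wide, 100 high with aluminium edges. Origin: under the middle of the hood, nearly, at table height; x points from the hood's handle to its hinge, y left along the hinge line, z up. Place and yaw vary
- hood_hinge (a point): middle of the hood's hinge line, 118 mm above the table at the back of the applicator (110 mm along its x axis from its origin); axes as the applicator's; the hinge line runs along y
- hood (a joint): angle of the 0.95 kg hood (rad): 0 shut (at the start), grows as the handle side rises, 1.2 open stop. It balances at 0.70 (40 degrees). Below that it sinks shut by itself (at the handle about 2.5 N when shut, 0.3 N near the balance); above, the damped gas strut drives it up to the stop (up to 1.5 N). 0.1 rad is 23 mm of handle travel. Just below: some 0.03 to 0.2 rad short of the balance
- hood_handle (a point): middle of the handle, a black round bar 12 mm thick, 130 mm long, parallel to the hinge line, 45 mm out from the hood's front panel (39 mm clear behind it). Shut, it is 235 mm from the hinge line and 10 mm below it, 108 mm above the table; at the balance 262 mm. It swings on an arc about the hinge line; axes turn with the hood (x to the hinge, y along the bar). The bar may turn between the fingers
- white_roll: bystander: white roll of the same size as the blue one, standing on end. Origin: centre of its underside
- bare_core: bystander: empty brown cardboard core, 34 mm across, 50 mm tall, standing on end. Origin: centre of its underside
- screwdriver: bystander: screwdriver lying between the robot and the machine
- wrench: bystander: steel wrench lying far left
- cleaner: bystander: white bottle with a blue cap, 56 mm across, 150 mm tall, to the right of the applicator
- caliper: bystander: digital caliper, 200 mm long, lying beyond the spindle
- plate_tray: bystander: low blue tray 200 x 150 x 45 mm with white plates, right of the applicator
Not all that is in view belongs to the job. What is shaped like the blue_roll but orange is not meant. Leave any yellow look-alike of the unwind alone.

How it is judged:
By the outcome, as a careful person would: the job done as asked, in the order asked, and still so for the second after the job is handed in, while the arm keeps its last pose, push and grip.
It also fails if it takes over 64 s, if anything falls off the work surface, if the arm or the gripper's body presses on something with over 40 N, if the wrist force passes 120 N, or if a joint passes its speed limit or range.

## Working session

There is one attempt and no reset: what is moved stays moved. The work goes in short steps, Python scripts to look and compute and a shell command to move; the robot and the scene stay as the last step left them, time stands still between calls to the robot, and variables do not carry over. Pictures are saved under pics/ and viewed, at most 10 in all, crops included, and the job is handed in when it is done.

```bash
mkdir -p pics
cat > h.py <<'E'
import numpy as np, cv2
from scipy.spatial.transform import Rotation as Ro
from workcell import sensors, imaging, order, spotter
def ray(px,cam):
    c=imaging.calibration(cam); R=np.array(c["R"]);t=np.array(c["t"]).ravel()
    u=cv2.undistortPoints(np.array([[px]],float),np.array(c["mtx"]),np.array(c["D"])).ravel()
    return -R.T@t, R.T@np.array([u[0],u[1],1])
def at(px,cam,z):
    o,d=ray(px,cam); return o+d*(z-o[2])/d[2]
def proj(X,cam):
    c=imaging.calibration(cam)
    return cv2.projectPoints(np.array(X,float).reshape(-1,1,3),cv2.Rodrigues(np.array(c["R"]))[0],np.array(c["t"],float),np.array(c["mtx"]),np.array(c["D"]))[0].reshape(-1,2)
def totool(v):
    o=sensors.get_obs(); return Ro.from_quat(o["ee_rot"]).inv().apply(v)
E
python3 - <<'E'
from h import *
np.set_printoptions(precision=3,suppress=True)
ims=[imaging.camera(c) for c in("scene","top")]
for c,i in zip(("scene","top"),ims): cv2.imwrite(f"pics/{c}0.png",i)
cv2.imwrite("pics/a.png",cv2.resize(ims[0],(800,600)));cv2.imwrite("pics/b.png",cv2.resize(ims[1],(800,600)))
for c in("scene","top"):
  print(c,ray([256,192],c))
  for n in("blue_roll","unwind","applicator","hood_handle","white_roll","bare_core"):
    print(n,[(np.array(d["pixel"]).round(1).tolist(),round(d["conf"],2)) for d in spotter.look_for(n,c)])
o=sensors.get_obs();print(o["clock"],o["position"],Ro.from_quat(o["ee_rot"]).as_matrix(),o["ft_force"])
E
```

```text
scene (array([1.285, 0.345, 0.805]), array([-0.696, -0.342, -0.632]))
blue_roll [([394.7, 293.2], 0.94), ([358.7, 278.1], 0.88), ([432.8, 284.9], 0.61)]
unwind [([270.3, 186.1], 0.77), ([304.3, 227.3], 0.59), ([345.4, 204.5], 0.57)]
applicator [([189.8, 215.0], 0.82), ([194.2, 200.1], 0.57)]
hood_handle [([193.9, 199.8], 0.8)]
white_roll [([371.2, 234.2], 0.74)]
bare_core [([392.1, 263.5], 0.72)]
top (array([ 0.246, -0.001,  1.578]), array([ 0.208, -0.007, -0.978]))
blue_roll [([132.8, 179.9], 0.82), ([162.3, 179.2], 0.81), ([109.1, 199.5], 0.77), ([311.7, 170.4], 0.74), ([208.6, 151.1], 0.47)]
unwind [([195.2, 263.4], 0.96), ([218.6, 221.6], 0.84), ([272.8, 259.1], 0.59), ([311.8, 170.4], 0.31)]
applicator [([308.5, 177.2], 0.87)]
hood_handle [([314.9, 169.5], 0.82), ([141.4, 159.2], 0.65)]
white_roll [([159.9, 227.3], 0.7)]
bare_core [([137.1, 209.6], 0.6)]
0.7 [0.232 0.58  0.248] [[-0.928  0.372  0.   ]
 [ 0.372  0.928  0.   ]
 [ 0.     0.    -1.   ]] [ 0.427 -0.294 -1.013]
```

View pics/a.png

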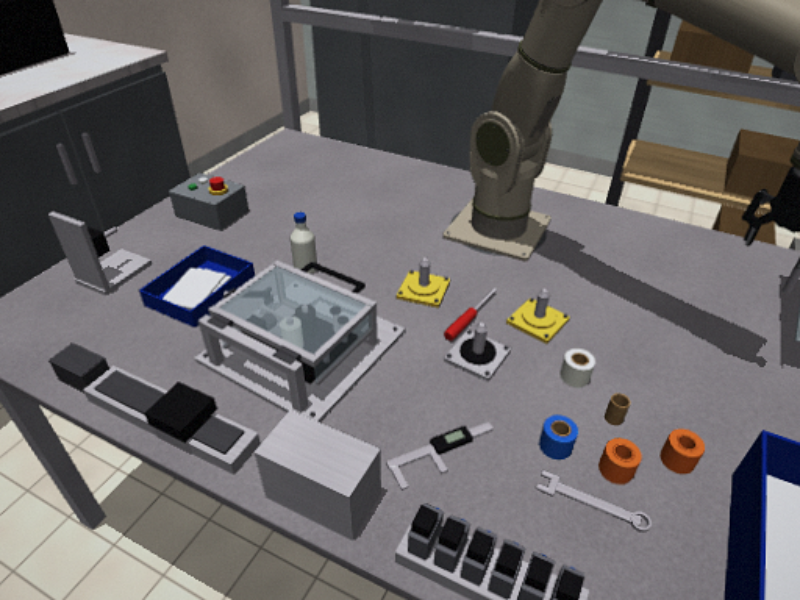

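View pics/b.png

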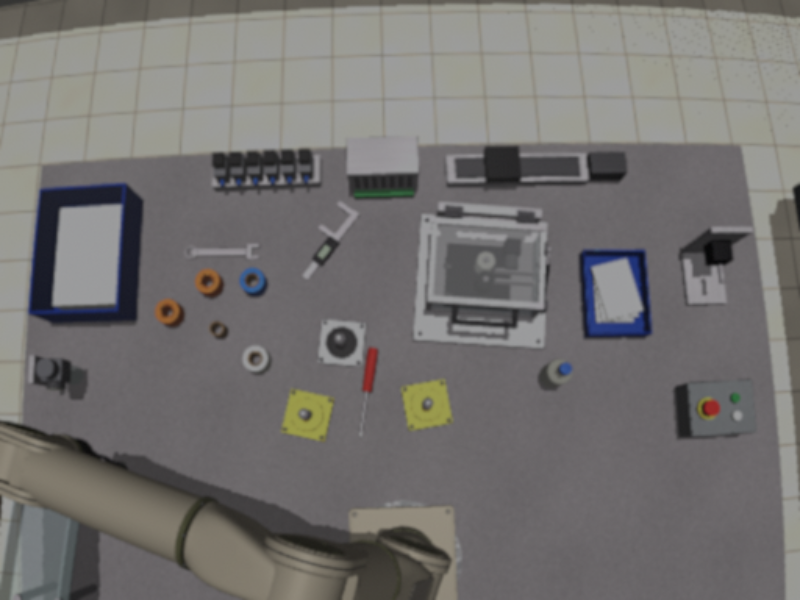

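The picture shows these candidates for the blue roll, as full-resolution pixels in scene / top:
- Blue roll: (358,278) / (162,179).
- Orange look-alikes: (395,293) / (133,180) and (433,285) / (109,199).
- White roll: (371,234) / (164,229).

For the unwind:
- Aluminium with black disc: (304,227) / (218,221).
- Yellow look-alikes: (270,186) and (345,204) in scene.

I choose the blue roll and the aluminium unwind. The handle is the black bar at top (308,206).

```bash
cat > fit.py <<'E'
from h import *
from scipy.optimize import least_squares
th=np.linspace(0,2*np.pi,60,endpoint=False)
def circ(x,y,z,r): return np.c_[x+r*np.cos(th),y+r*np.sin(th),0*th+z]
def cen(pts):
    h=cv2.convexHull(pts.astype(np.float32)); m=cv2.moments(h); return np.array([m["m10"]/m["m00"],m["m01"]/m["m00"]])
def maskcen(im,seed,f,r=30):
    hsv=cv2.cvtColor(im,cv2.COLOR_BGR2HSV).astype(int); m=f(hsv).astype(np.uint8)
    k=np.zeros_like(m); cv2.circle(k,seed,r,1,-1); m&=k
    n,l,s,c=cv2.connectedComponentsWithStats(m); b=1+np.argmax(s[1:,4])
    p=np.argwhere(l==b)[:,::-1]; return cen(p),s[b]
def cyl(obs,z0,z1,r,x0):
    f=lambda v:np.concatenate([cen(np.r_[proj(circ(*v,z0,r),c),proj(circ(*v,z1,r),c)])-p for c,p in obs.items()])
    s=least_squares(f,x0); return s.x,s.fun
blue=lambda h:(abs(h[...,0]-108)<14)&(h[...,1]>120)&(h[...,2]>60)
dark=lambda h:(h[...,2]<60)
E
python3 - <<'E'
from fit import *
np.set_printoptions(precision=4,suppress=True)
I={c:cv2.imread(f"pics/{c}0.png") for c in("scene","top")}
b={}
for c,s in(("scene",(358,278)),("top",(162,179))): b[c],st=maskcen(I[c],s,blue,22); print(c,b[c],st)
x,f=cyl(b,0,.05,.029,at([162,179],"top",.03)[:2]);print("roll",x,f)
d={}
for c,s in(("scene",(304,225)),("top",(218,220))): d[c],st=maskcen(I[c],s,dark,22); print(c,d[c],st)
y,f=cyl({"scene":d["scene"]},.012,.02,.036,at([218,221],"top",.03)[:2]);print("disc s",y)
y2,f=cyl({"top":d["top"]},.012,.02,.036,y);print("disc t",y2)
def tile(c,u,v,w,h,ov):
    im=cv2.resize(I[c][v:v+h,u:u+w],(400,300),interpolation=cv2.INTER_CUBIC);k=400/w
    for P,col in ov:
        for q in proj(P,c): cv2.circle(im,tuple(int(a) for a in (q-[u,v]+.5)*k),1,col,-1)
    return im
R=[(circ(*x,.05,.029),(0,255,0)),(circ(*x,.0,.029),(0,255,255))]
S=[(circ(*y,.02,.036),(0,255,0)),(circ(*y,.088,.005),(0,0,255))]
cv2.imwrite("pics/c.png",np.vstack([np.hstack([tile("scene",320,245,80,60,R),tile("top",122,149,80,60,R)]),np.hstack([tile("scene",264,195,80,60,S),tile("top",178,191,80,60,S)])]))
cv2.imwrite("pics/d.png",np.vstack([np.hstack([tile("scene",120,165,150,112,[]),tile("top",260,125,100,100,[])[:, :]])]))
E
```

```text
scene [357.0378 279.1592] [345 265  25  29 418]
top [161.4511 179.4776] [154 172  16  16 122]
roll [0.6293 0.3268] [0.038  0.4329 0.1006 0.4771]
scene [305.3703 224.5081] [295 217  22  16 233]
top [218.2012 218.6748] [210 210  18  18 189]
disc s [0.486  0.1263]
disc t [0.4849 0.1251]
```

View pics/c.png

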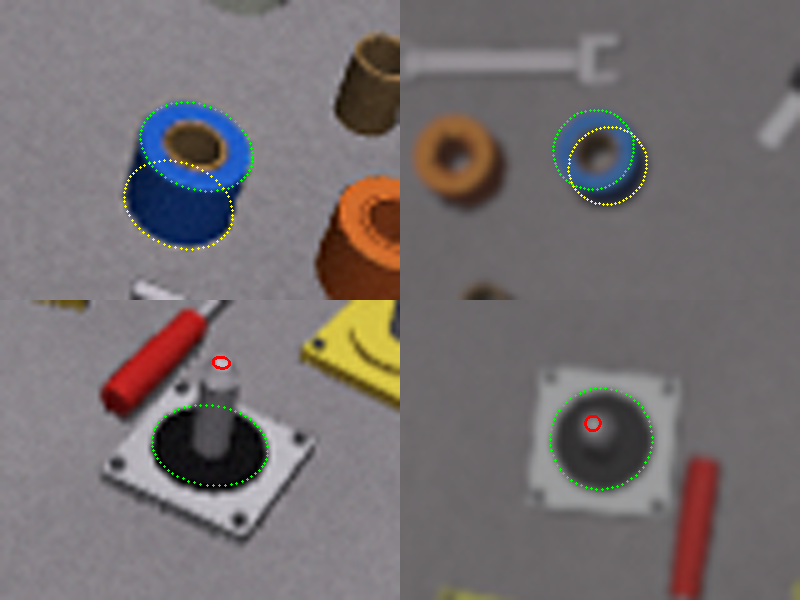

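View pics/d.png

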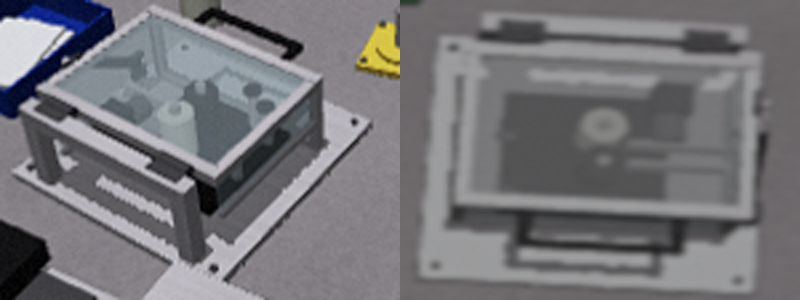

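The crop confirms the choice: the fitted circles sit on the blue roll at (0.629, 0.327), and the black disc is at (0.4855, 0.1257). The handle bar runs from about (290,205) to (330,208) in top. I'll approach above the roll with the fingers on the diagonal that stays clear of the orange roll and the wrench.

```bash
python3 -m inch '[[[-0.463,-0.087,0.15,0,0,-1.166,-1],[-0.463,-0.087,0.15,0,0,-1.166,-1],[-0.463,-0.087,0.15,0,0,-1.166,-1],[-0.463,-0.087,0.15,0,0,-1.166,-1],[-0.463,-0.087,0.15,0,0,-1.166,-1],[-0.463,-0.087,0.15,0,0,-1.166,-1],[-0.463,-0.087,0.15,0,0,-1.166,-1],[-0.463,-0.087,0.15,0,0,-1.166,-1],[-0.463,-0.087,0.15,0,0,-1.166,-1],[-0.463,-0.087,0.15,0,0,-1.166,-1]]]' 40
python3 - <<'E'
from h import *
np.set_printoptions(precision=3,suppress=True)
o=sensors.get_obs();print(o["joint_pos"],o["position"],Ro.from_quat(o["ee_rot"]).as_matrix(),totool(np.array([.6293,.3268,.032])-o["position"]))
for n,p,z in(("c",(270,136.7),.012),("fl",(264.5,217.7),.012),("fr",(349.2,221.7),.012),("bl",(290,205),.108),("br",(330.5,207.7),.108)): print(n,at(p,"top",z))
for p in((195,170.6),(232.5,182)): print("sbar",at(p,"scene",.108))
E
```

```text
clock: 1.7
position: [0.6293, 0.3275, 0.0986]
ee_rot: [-0.383, 0.924, 0.0, 0.0]
ft_force: [0.8, 1.4, 0.0]
grip_width: 0.995
grasp_force: 0.0
[-0.518  0.619 -0.038  1.369  0.024  1.154  1.797] [0.629 0.327 0.099] [[-0.707 -0.707  0.   ]
 [-0.707  0.707  0.   ]
 [-0.     0.    -1.   ]] [ 0.    -0.     0.067]
c [ 0.785 -0.069  0.012]
fl [ 0.484 -0.039  0.012]
fr [ 0.46  -0.34   0.012]
bl [ 0.51  -0.123  0.108]
br [ 0.497 -0.259  0.108]
sbar [ 0.511 -0.258  0.108]
sbar [ 0.507 -0.12   0.108]
```

```bash
python3 -m inch '[[[0,0,0.035,0,0,0,-1],[0,0,0.067,0,0,0,-1],[0,0,0.067,0,0,0,-1],[0,0,0.067,0,0,0,1],[0,0,0.067,0,0,0,1],[0,0,0.067,0,0,0,1],[0,0,0.067,0,0,0,1],[0,0,0.067,0,0,0,1],[0,0,0.067,0,0,0,1]]]' 40
python3 -m inch '[[[0,0,-0.03,0,0,0,1],[0,0,-0.08,0,0,0,1],[0,0,-0.12,0,0,0,1],[0,0,-0.12,0,0,0,1]]]'
python3 - <<'E'
from fit import *
np.set_printoptions(precision=4,suppress=True)
o=sensors.get_obs();p=o["position"];print(p,o["grip_width"],o["grasp_force"],o["ft_force"])
I={c:imaging.camera(c) for c in("scene","top")}
for c in I:cv2.imwrite(f"pics/{c}1.png",I[c])
s=proj([p[0],p[1],p[2]-.01],"scene")[0].astype(int)
u,v=s-[40,30]
im=cv2.resize(I["scene"][v:v+60,u:u+80],(400,300),interpolation=cv2.INTER_CUBIC)
for z in (p[2]-.032,p[2]+.018):
  for q in proj(circ(p[0],p[1],z,.029),"scene"): cv2.circle(im,tuple(int(a) for a in (q-[u,v]+.5)*5),1,(0,255,0),-1)
cv2.imwrite("pics/e.png",im)
print(totool(np.array([.4855,.1257,.15])-p))
E
```

```text
clock: 2.6
position: [0.6291, 0.3298, 0.0352]
ee_rot: [-0.383, 0.924, 0.0, 0.002]
ft_force: [-0.5, -0.0, 6.6]
grip_width: 0.676
grasp_force: 43.6
clock: 3.0
position: [0.6307, 0.3306, 0.161]
ee_rot: [-0.383, 0.924, 0.001, 0.006]
ft_force: [0.3, 0.1, -0.8]
grip_width: 0.676
grasp_force: 43.6
[0.6307 0.3306 0.161 ] 0.6760331375756399 43.5862934589386 [ 0.2839  0.1455 -0.8125]
[ 0.2476 -0.0422  0.0102]
```

View pics/e.png

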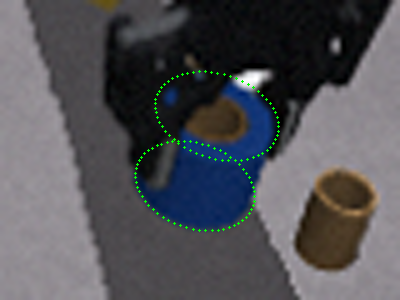

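The crop shows the blue roll upright between the fingers, close to the predicted outline, and the bare core still standing at (345,220). Next I carry it over the spindle.

```bash
python3 -m inch '[[[0.02,-0.004,0,0,0,0,1],[0.06,-0.01,0,0,0,0,1],[0.1,-0.018,0,0,0,0,1],[0.14,-0.025,0,0,0,0,1],[0.18,-0.03,0,0,0,0,1],[0.21,-0.035,0,0,0,0,1],[0.23,-0.039,0,0,0,0,1],[0.244,-0.0405,0,0,0,0,1],[0.244,-0.0405,0,0,0,0,1],[0.244,-0.0405,0,0,0,0,1]]]'
python3 -m inch '[[[0,0,0,0,0,0,1],[0,0,0,0,0,0,1],[0,0,0,0,0,0,1],[0,0,0,0,0,0,1]]]'
cat > chk.py <<'E'
from fit import *
import sys
np.set_printoptions(precision=4,suppress=True)
o=sensors.get_obs();p=o["position"];print(p,Ro.from_quat(o["ee_rot"]).as_matrix()[:,2],o["grip_width"],o["ft_force"])
I={c:imaging.camera(c) for c in("scene","top")}
S=[.4855,.1257]
T=[]
for c in I:
  u,v=proj([*S,.1],c)[0].astype(int)-[40,30]
  im=cv2.resize(I[c][v:v+60,u:u+80],(400,300),interpolation=cv2.INTER_CUBIC)
  for P,col in((circ(p[0],p[1],p[2]-.032,.029),(0,255,0)),(circ(p[0],p[1],p[2]+.018,.029),(0,255,255)),(circ(*S,.02,.036),(0,0,255)),(circ(*S,.088,.005),(0,0,255))):
    for q in proj(P,c): cv2.circle(im,tuple(int(a) for a in (q-[u,v]+.5)*5),1,col,-1)
  T.append(im)
cv2.imwrite(sys.argv[1],np.hstack(T))
print("tool shift to spindle",totool(np.array([*S,p[2]])-p))
m,st=maskcen(I["scene"],tuple(int(a) for a in proj([*p[:2],p[2]-.01],"scene")[0]),blue,25);print("blob",m,st,"expect",cen(np.r_[proj(circ(p[0],p[1],p[2]-.032,.029),"scene"),proj(circ(p[0],p[1],p[2]+.018,.029),"scene")]))
E
python3 chk.py pics/f.png
```

```text
clock: 4.1
position: [0.4839, 0.1283, 0.1519]
ee_rot: [-0.383, 0.924, 0.0, 0.0]
ft_force: [-0.1, 0.9, -1.2]
grip_width: 0.673
grasp_force: 43.5
clock: 4.5
position: [0.4839, 0.1279, 0.152]
ee_rot: [-0.383, 0.924, 0.0, -0.0]
ft_force: [0.1, 0.4, -1.4]
grip_width: 0.678
grasp_force: 43.5
[0.4839 0.1279 0.152 ] [-0.0001  0.0001 -1.    ] 0.6779803793305894 [ 0.1238  0.4296 -1.3646]
tool shift to spindle [ 0.0004 -0.0027 -0.    ]
blob [311.5149 193.0542] [301 180  21  26 299] expect [310.6321 192.0739]
```

View pics/f.png

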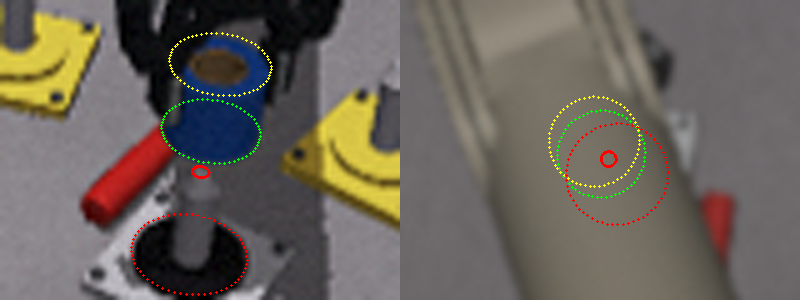

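The crop shows the roll hanging upright just above the spindle, bore at (217,66), and the spindle tip near (200,175). The tool is 2.7 mm off along its y axis, so I correct that and lower it a little.

```bash
python3 -m inch '[[[0,-0.003,0.005,0,0,0,1],[0,-0.003,0.015,0,0,0,1],[0,-0.003,0.022,0,0,0,1],[0,-0.003,0.022,0,0,0,1],[0,-0.003,0.022,0,0,0,1]]]'
python3 chk.py pics/g.png
```

```text
clock: 5.1
position: [0.4857, 0.1254, 0.1298]
ee_rot: [-0.383, 0.924, 0.0, -0.0]
ft_force: [0.3, 0.6, -1.8]
grip_width: 0.675
grasp_force: 43.5
[0.4857 0.1254 0.1298] [-0.0007 -0.0001 -1.    ] 0.6752584271641423 [ 0.3492  0.584  -1.8358]
tool shift to spindle [-0.      0.0003 -0.    ]
blob [309.6741 198.9455] [299 186  21  25 293] expect [308.8057 198.0386]
```

View pics/g.png

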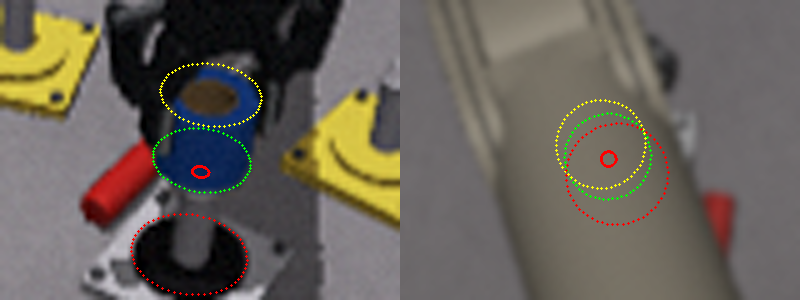

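The bore at (210,97) and the outline agree with the tool axis over the spindle. Now I lower in steps and watch the force.

```bash
python3 -m inch '[[[0,0,0.008,0,0,0,1],[0,0,0.016,0,0,0,1],[0,0,0.024,0,0,0,1],[0,0,0.03,0,0,0,1],[0,0,0.03,0,0,0,1]]]'
```

```text
clock: 5.7
position: [0.4858, 0.1256, 0.0991]
ee_rot: [-0.383, 0.924, 0.0, -0.0]
ft_force: [2.2, 1.1, -2.0]
grip_width: 0.673
grasp_force: 43.6
```

```bash
python3 -m inch '[[[0,0,0.008,0,0,0,1],[0,0,0.016,0,0,0,1],[0,0,0.024,0,0,0,1],[0,0,0.032,0,0,0,1],[0,0,0.036,0,0,0,1],[0,0,0.036,0,0,0,1]]]'
```

```text
clock: 6.3
position: [0.4858, 0.1256, 0.0634]
ee_rot: [-0.383, 0.924, 0.0, -0.0]
ft_force: [3.0, 2.0, -2.8]
grip_width: 0.678
grasp_force: 43.6
```

```bash
python3 -m inch '[[[0,0,0.005,0,0,0,1],[0,0,0.009,0,0,0,1],[0,0,0.011,0,0,0,1],[0,0,0.011,0,0,0,1],[0,0,0.011,0,0,0,1]]]'
```

```text
clock: 6.8
position: [0.486, 0.1255, 0.0549]
ee_rot: [-0.383, 0.924, 0.0, 0.0]
ft_force: [-10.9, -1.5, 25.8]
grip_width: 0.674
grasp_force: 46.1
```

Seated: firm contact at TCP height 0.0549, where the grip offset of 0.035 puts the roll's underside at 0.020. Ease off, release and lift.

```bash
python3 -m inch '[[[0,0,-0.002,0,0,0,1],[0,0,-0.002,0,0,0,-1],[0,0,-0.002,0,0,0,-1],[0,0,-0.002,0,0,0,-1],[0,0,-0.002,0,0,0,-1],[0,0,-0.002,0,0,0,-1],[0,0,-0.002,0,0,0,-1]]]'
```

```text
clock: 7.5
position: [0.4859, 0.1254, 0.055]
ee_rot: [-0.383, 0.924, 0.0, -0.0]
ft_force: [0.9, -0.4, 0.2]
grip_width: 1.001
grasp_force: 0.0
```

```bash
python3 -m inch '[[[0,0,-0.01,0,0,0,-1],[0,0,-0.03,0,0,0,-1],[0,0,-0.06,0,0,0,-1],[0,0,-0.1,0,0,0,-1],[0,0,-0.14,0,0,0,-1],[0,0,-0.18,0,0,0,-1],[0,0,-0.2,0,0,0,-1],[0,0,-0.2,0,0,0,-1]]]'
```

```text
clock: 8.3
position: [0.4872, 0.1259, 0.2592]
ee_rot: [-0.383, 0.924, -0.0, 0.003]
ft_force: [0.1, 0.2, 0.2]
grip_width: 0.999
grasp_force: 0.0
```

Now I refine the handle from the first pictures by overlaying a model, and check the seated roll with a new one.

```bash
cat > hood.py <<'E'
from fit import *
def model(m,psi):
    R=Ro.from_euler("z",psi).as_matrix(); L=lambda a,b:(np.linspace(0,1,40)[:,None]*(np.array(b)-a)+a)@R.T+[m[0],m[1],0]
    bar=L([0,.065,.108],[0,-.065,.108]); bar=[bar]
    # hood front panel 45 mm behind the bar, hinge 235
    fr=[L([.045,.12,.118],[.045,-.12,.118]),L([.235,.12,.118],[.235,-.12,.118]),L([.045,.12,.118],[.235,.12,.118]),L([.045,-.12,.118],[.235,-.12,.118])]
    return bar,fr
E
python3 - <<'E'
from hood import *
I={c:cv2.imread(f"pics/{c}0.png") for c in("scene","top")}
def tile(im,c,u,v,w,h,ov):
    k=400/w; im=cv2.resize(im[v:v+h,u:u+w],(400,300),interpolation=cv2.INTER_CUBIC)
    for P,col in ov:
        for q in proj(P,c): cv2.circle(im,tuple(int(a) for a in (q-[u,v]+.5)*k),0,col,-1)
    return im
bar,fr=model((.506,-.190),np.radians(-5.2))
ov=[(p,(0,255,0)) for p in bar]+[(p,(0,0,255)) for p in fr]
s=imaging.camera("scene"); cv2.imwrite("pics/scene2.png",s)
cv2.imwrite("pics/i.png",np.vstack([np.hstack([tile(I["scene"],"scene",140,155,112,84,ov),tile(I["top"],"top",265,140,100,75,ov)]),np.hstack([tile(s,"scene",264,180,80,60,[(circ(.4855,.1257,.07,.029),(0,255,0))]),tile(I["top"],"top",280,185,60,45,[])])]))
E
```

```text
(no output)
```

View pics/i.png

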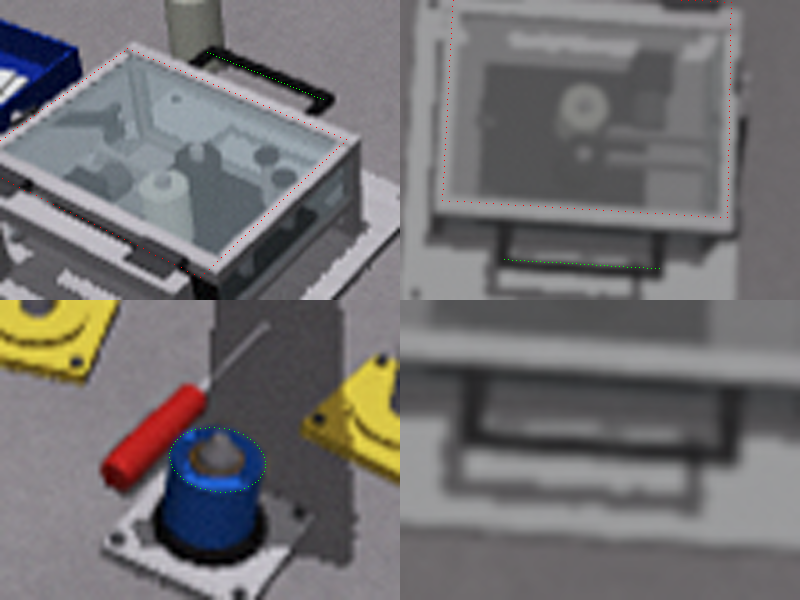

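The picture shows the blue roll seated on the disc with the spindle tip sticking out at (220,440). The model bar lies on the handle, about 2 mm too far from the robot, so I take the bar middle as (0.504, -0.190, 0.108) with yaw -5.2°. I move above it next.

```bash
python3 -m inch '[[[0.210,-0.236,0.075,0,0,1.4,0],[0.210,-0.236,0.075,0,0,1.4,0],[0.210,-0.236,0.075,0,0,1.4,0],[0.210,-0.236,0.075,0,0,1.4,0],[0.210,-0.236,0.075,0,0,1.4,0],[0.210,-0.236,0.075,0,0,1.4,0],[0.210,-0.236,0.075,0,0,1.4,0],[0.210,-0.236,0.075,0,0,1.4,0],[0.210,-0.236,0.075,0,0,1.4,0],[0.210,-0.236,0.075,0,0,1.4,0]]]'
python3 -m inch '[[[0,0,0,0,0,1.047,0],[0,0,0,0,0,1.047,0],[0,0,0,0,0,1.047,0],[0,0,0,0,0,1.047,0],[0,0,0,0,0,1.047,0],[0,0,0,0,0,1.047,0],[0,0,0,0,0,1.047,0],[0,0,0,0,0,1.047,0],[0,0,0,0,0,1.047,0]]]'
python3 - <<'E'
from hood import *
np.set_printoptions(precision=4,suppress=True)
o=sensors.get_obs();p=o["position"];R=Ro.from_quat(o["ee_rot"]).as_matrix();print(p,o["joint_pos"],o["grip_width"]*85);print(R)
print("yerr deg",np.degrees(np.arctan2(R[1,1],R[0,1])),totool(np.array([.504,-.190,.106])-p))
s=imaging.camera("scene");u,v=140,140
im=cv2.resize(s[v:v+96,u:u+128],(800,600),interpolation=cv2.INTER_CUBIC)
cv2.imwrite("pics/j.png",im)
E
```

```text
clock: 9.35
position: [0.5034, -0.19, 0.1789]
ee_rot: [0.306, 0.952, -0.0, -0.001]
ft_force: [-0.0, -0.7, -0.6]
grip_width: 0.503
grasp_force: 0.0
clock: 10.25
position: [0.5038, -0.1897, 0.1794]
ee_rot: [0.737, 0.676, -0.0, -0.001]
ft_force: [1.2, 0.4, 0.6]
grip_width: 0.5
grasp_force: 0.0
[ 0.5038 -0.1897  0.1794] [-0.1451  0.1988  0.4741  1.8035 -0.0982  1.1637  0.2737] 42.50533318667375
[[ 0.0863  0.9963 -0.0012]
 [ 0.9963 -0.0863  0.0002]
 [ 0.0001 -0.0012 -1.    ]]
yerr deg -4.950458944037393 [-0.0003  0.0003  0.0734]
```

View pics/j.png

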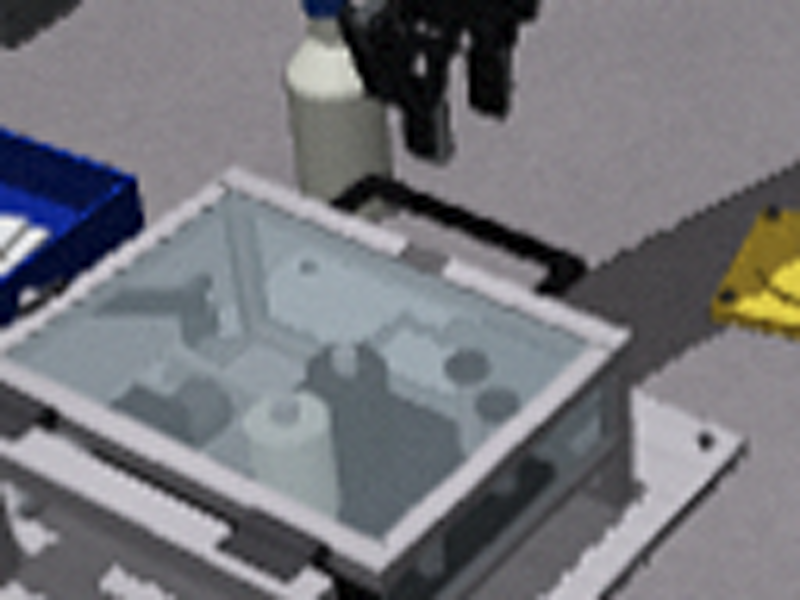

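The picture shows the open fingers at (430,150) and (490,110), straddling the plane of the bar, whose middle is at (478,228). I descend.

```bash
python3 -m inch '[[[0,0,0.02,0,0,0,0],[0,0,0.04,0,0,0,0],[0,0,0.05,0,0,0,0],[0,0,0.06,0,0,0,0],[0,0,0.068,0,0,0,0],[0,0,0.073,0,0,0,0],[0,0,0.073,0,0,0,0]]]'
python3 -m inch '[[[0,0,0,0,0,0,0.4],[0,0,0,0,0,0,0.6],[0,0,0,0,0,0,1],[0,0,0,0,0,0,1],[0,0,0,0,0,0,1],[0,0,0,0,0,0,1]]]' 40
```

```text
clock: 11.0
position: [0.5041, -0.1899, 0.1067]
ee_rot: [0.738, 0.674, -0.0, -0.0]
ft_force: [-0.1, -0.2, 1.0]
grip_width: 0.502
grasp_force: 0.0
clock: 11.6
position: [0.5018, -0.1899, 0.1072]
ee_rot: [0.739, 0.674, -0.001, -0.002]
ft_force: [-15.3, 2.9, 11.6]
grip_width: 0.121
grasp_force: 39.3
```

```bash
python3 -m inch '[[[0,-0.002,-0.004,0,0,0,1],[0,-0.003,-0.012,0,0,0,1],[0,-0.003,-0.0235,0,0,0,1],[0,-0.002,-0.035,0,0,0,1],[0,0,-0.047,0,0,0,1],[0,0.002,-0.0585,0,0,0,1],[0,0.0045,-0.070,0,0,0,1],[0,0.0045,-0.070,0,0,0,1],[0,0.0045,-0.070,0,0,0,1]]]'
cat > th.py <<'E'
from h import *
from scipy.optimize import least_squares
o=sensors.get_obs();p=o["position"]
R=Ro.from_quat(o["ee_rot"]).as_matrix(); g=p-.002*R[:,2]
print("tilt",R[:,2].round(3),"tau",np.round(o["torque"],2))
u=np.array([np.cos(-.09),np.sin(-.09)])
for b in(.5005,.502,.5035):
  h=np.array([b,-.19])+.235*u; d=(g[:2]-h)@u; z=g[2]-.118
  print(b,"theta",np.arctan2(z,-d)+np.arctan2(.010,.235),"r",np.hypot(d,z),"nominal .2352")
E
python3 th.py
```

```text
clock: 12.5
position: [0.5087, -0.1905, 0.1771]
ee_rot: [0.739, 0.674, 0.0, 0.0]
ft_force: [-0.2, -2.1, -1.0]
grip_width: 0.122
grasp_force: 39.2
tilt [ 0. -0. -1.] tau [-0.45  0.06 -0.06]
0.5005 theta 0.3054624928444608 r 0.23490802428797616 nominal .2352
0.502 theta 0.3038196142335776 r 0.2363509279423667 nominal .2352
0.5035 theta 0.3021966775110216 r 0.23779446177710692 nominal .2352
```

```bash
python3 -m inch '[[[0,0.0033,-0.0113,0,0,0,1],[0,0.0071,-0.0224,0,0,0,1],[0,0.0115,-0.0333,0,0,0,1],[0,0.0165,-0.044,0,0,0,1],[0,0.022,-0.0544,0,0,0,1],[0,0.0279,-0.0645,0,0,0,1],[0,0.0279,-0.0645,0,0,0,1],[0,0.0279,-0.0645,0,0,0,1]]]'
python3 th.py
```

```text
clock: 13.3
position: [0.5356, -0.1931, 0.2428]
ee_rot: [0.739, 0.674, -0.001, -0.001]
ft_force: [-11.3, -0.1, 5.8]
grip_width: 0.122
grasp_force: 39.4
tilt [-0.002  0.001 -1.   ] tau [-0.11  2.36 -0.07]
0.5005 theta 0.6080881898579474 r 0.23662884491617206 nominal .2352
0.502 theta 0.6047228654687087 r 0.2378914988599451 nominal .2352
0.5035 theta 0.6013931139015406 r 0.23915681855554413 nominal .2352
```

```bash
python3 -m inch '[[[0,-0.0015,-0.001,0,0,0,1],[0,0.005,-0.011,0,0,0,1],[0,0.012,-0.0205,0,0,0,1],[0,0.0193,-0.0298,0,0,0,1],[0,0.0272,-0.0385,0,0,0,1],[0,0.0272,-0.0385,0,0,0,1],[0,0.0272,-0.0385,0,0,0,1]]]'
python3 th.py
```

```text
clock: 14.0
position: [0.5637, -0.1958, 0.2814]
ee_rot: [0.739, 0.674, 0.0, 0.0]
ft_force: [-5.1, -3.1, 3.6]
grip_width: 0.12
grasp_force: 39.9
tilt [ 0. -0. -1.] tau [-0.49  1.27 -0.02]
0.5005 theta 0.8096288596489831 r 0.23832698316462844 nominal .2352
0.502 theta 0.805297839765619 r 0.23940474619089577 nominal .2352
0.5035 theta 0.8010057199483762 r 0.24048695960781344 nominal .2352
```

Past the balance (θ ≈ 0.80) and still held. Now I ease it back to about 0.60.

```bash
python3 -m inch '[[[0,-0.0045,0.004,0,0,0,1],[0,-0.0085,0.0085,0,0,0,1],[0,-0.0125,0.013,0,0,0,1],[0,-0.016,0.0175,0,0,0,1],[0,-0.0195,0.022,0,0,0,1],[0,-0.023,0.027,0,0,0,1],[0,-0.0265,0.032,0,0,0,1],[0,-0.0295,0.037,0,0,0,1],[0,-0.0295,0.037,0,0,0,1],[0,-0.0295,0.037,0,0,0,1]]]'
python3 -m inch '[[[0,0,0,0,0,0,1],[0,0,0,0,0,0,1],[0,0,0,0,0,0,1],[0,0,0,0,0,0,1],[0,0,0,0,0,0,1]]]'
python3 th.py
python3 - <<'E'
from h import *
s=imaging.camera("scene")
cv2.imwrite("pics/k.png",cv2.resize(s[100:310,110:390],(800,600),interpolation=cv2.INTER_CUBIC))
E
```

```text
clock: 15.0
position: [0.5346, -0.1929, 0.243]
ee_rot: [0.739, 0.674, 0.0, 0.001]
ft_force: [3.6, -6.5, -2.0]
grip_width: 0.125
grasp_force: 39.4
clock: 15.5
position: [0.5346, -0.1929, 0.2431]
ee_rot: [0.739, 0.674, 0.0, 0.001]
ft_force: [3.0, -4.8, -2.6]
grip_width: 0.122
grasp_force: 39.4
tilt [ 0.002 -0.001 -1.   ] tau [-1.05 -0.79 -0.16]
0.5005 theta 0.6068901727135841 r 0.23761541522965196 nominal .2352
0.502 theta 0.6035450886133602 r 0.2388790167469804 nominal .2352
0.5035 theta 0.6002352439543137 r 0.24014526307540834 nominal .2352
```

View pics/k.png

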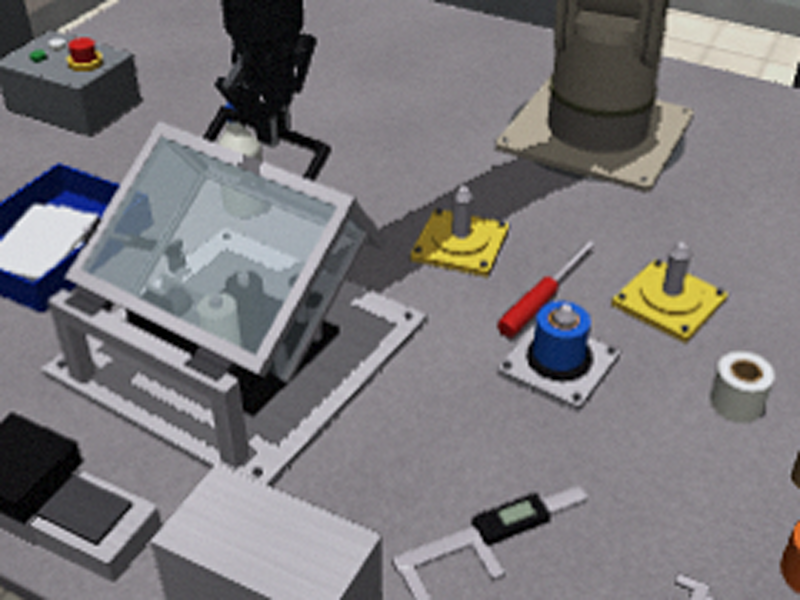

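The picture shows the hood held half open by the gripper on the bar at (270,140). The blue roll is seated at (560,345) and the bystanders in view are undisturbed. θ is about 0.60 and steady, so I hand in.

```bash
python3 -c "
from workcell import order;print(order.hand_in())"
```

```text
the job is handed in; nothing more can be done
None
```

The blue roll is seated on the brake disc and released. I lifted the hood past its balance point to about 0.80 rad, eased it back to about 0.60 rad where the gripper holds it steady, and handed the job in at about 15.5 s.

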